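# Charge a tabletop charcoal grill from a shaker, lay its grate and set the air lever

### The arm

A 6-joint arm with a two-finger parallel gripper is mounted at the origin on the work surface. World frame = base frame: x ahead of the robot, y to its left, z up, the work surface at z = 0. Lengths are in mm, angles in rad, forces in N, time in s.
With the tool pointing down it reaches from about 275 to 825 mm from the base axis. Payload 4.9 kg.
Tool frame: the origin (TCP) lies at the very end of the fingers, on their centre line; the grasp point (between the pads) lies 19 mm behind it; z points along the fingers, y is the line along which they close (so a half turn about z gives the same grasp; the last joint's range is limited). The gripper opens to 85 mm and grips with 20 to 120 N. Pads are 22 mm wide; open, the fingers measure 114 mm over their backs; the gripper's body (76 mm by 85 mm) begins 54 mm behind the grasp point. The pads swing forward as they close: fully open they stand 13 mm farther back than shut.
Start: joints at [-1.402, 0.326, -0.193, 1.052, 0, 1.437], TCP at [164.019, -524.992, 204.981] pointing down, gripper open.
Joint ranges: [-2.65, 2.65], [-0.97, 1.79], [-1.3, 1.35], [-1.93, 2.1], [-1.47, 1.37], [-3.14, 3.14]. Speed limits (rad/s): [2.57, 2.57, 3.14, 3.14, 3.14, 3.14].

### API

Orientations are given as [roll, pitch, yaw] about the fixed x, y, z axes, in that order (R = Rz(yaw) Ry(pitch) Rx(roll)).
In Python, from bench import bot, solve_ik, imaging gives the robot as it stands. Calls block until the motion is done:
- bot.move_ptp(position, orientation): joint-space move of the TCP to a pose.
- bot.movel(position, rot=None, max_speed=150, threshold=None): straight line of the TCP; rot=None keeps the orientation; max_speed is the mean speed in mm/s. With threshold (N) it stops when the force on the tool has changed by that much, and returns True; else False.
- bot.move_j(angles): joint-space move.
- bot.grip(opening, effort=None): opening from 0.0 (shut) to 1.0 (fully open); effort is the grip in N (None keeps the last); returns when the fingers have stopped.
- bot.dwell(seconds).
- solve_ik(position, orientation): joint angles nearest the present ones, or None.
- bot.get_state(): the state.
- imaging.capture(name): name is "scene" or "top" or "wrist"; returns the picture (384x512x3 uint8, blue, green, red); there is no depth.
- imaging.camera_model(name): a dict with "K" (3x3 intrinsics, pixels), "k1" (the pictures are not rectified: a ray, as slopes to the right and down, at radius r is drawn at 1 + k1 r^2 times it, then the intrinsics apply), "position" and "rotation" of the camera in the world. Camera axes: x right, y up, looking along -z (the intrinsics and any distortion apply to the point x, -y, -z); pixel columns grow to the right and rows downward; lengths in mm; the calibration is good to about 2 mm. A picture is of the moment at which its call begins: read the wrist's pose just before it. camera_model takes no time and is no camera call; for the wrist camera it gives the pose at the moment of the call.
A pose or a line that the arm cannot do raises bot.IKError and nothing moves.
- bot.sign_off(): hands the job in; it is judged then, once.
The state is a dict: "t": time; "qpos": joint angles; "joint_velocities": joint speeds; "effort": joint torques, N m; "tcp_pos": TCP position; "orientation": TCP orientation; "contact_force": force on the tool from outside, world axes, zero at the start; "wrist_torque": the same for the moment, N m; "opening": opening from 0.0 (shut) to 1.0 (fully open); "gripper_force": force on a finger pad.
Only numpy, scipy, OpenCV 4.12 (cv2) and the standard library are available. Lean on these libraries where they do the work, as an engineer would, in place of code of your own. Each camera call takes 0.05 s, during which the arm holds its last target. There are 200 camera calls.

### The job

Get the charcoal grill ready for lighting: lift off its grate and lay it flat on the counter, and shake all the charcoal cubes out of the shaker into the grill's fire bed, spread evenly so that none of the six equal parts of the bed (left, middle and right, each front and back) is left without a cube; do not take cubes out of the shaker with the fingers, though a cube that has fallen astray or lies badly may be moved by hand. Then lay the grate back flat in the recess of the grill's rim over the charcoal, with the empty shaker stood back upright on its tray and the air lever set half open, straight up at the middle mark. Leave the jar, the garlic keeper and the tongs alone.

Things in the scene. Friction and masses are not known exactly. Their poses are not given: they have to be found in the camera images.
- grill: Dark red charcoal grill, fixed, 218 (x) by 278 (y) by 118 mm high. Origin: centre of underside; -x is the front (robot side), +y left, z up. Fire bed inside: bright plate 180 (x) by 240 (y), top at z=60; its six equal parts meet at x=0 and y=-40, +40. Walls 19 mm thick to z=110, above that 3 mm to the rim at z=118: this recess, 212 by 272 with a 16 mm ledge at z=110, carries the grate.
- grate: Loose steel wire grate, 200 (x) by 260 (y) by 6 mm, 0.45 kg, at first in the grill. Origin: centre of underside, z up. Lifting bow in its middle: wooden bar along y, 92 long, 14 wide, z=37 to 59, posts at y=-42 and +42. The counter left of the grill is free to lay it on. In its recess its origin is at z=110 in the grill frame, long sides parallel (either way round), 6 mm play on each side.
- grate_bow (a point): Grip point in the middle of the grate's bow, 46 mm above the grate's underside.
- shaker: Bright metal charcoal shaker, open at the top and at its -x end (the mouth), 156 (x) by 70 (y) mm, 0.2 to 0.35 kg. Origin: centre of underside, z up. Floor 3 mm thick, walls to z=45, 64 mm clear between them, no lip. Wooden handle bar across it (along y) on two side uprights, x=3 to 17, z=70 to 96, 62 mm long. At first the mouth roughly faces the robot.
- shaker_grip (a point): Grip point in the middle of the handle bar, shaker frame (10, 0, 82) mm.
- shaker_lip (a point): Middle of the floor's edge at the mouth, shaker frame (-78, 0, 3) mm. Cubes start sliding out over it when the shaker is tilted mouth-down by about 17 to 26 degrees, sooner if it is shaken.
- tray: Low blue enamel tray with a white edge, fixed, 230 (x) by 140 (y) mm, on the counter right of the grill; its floor is 3 mm thick, its edge 8 mm high and 4 mm wide. Origin: centre of its underside. The shaker stands on it, along it, and belongs back there.
- air_lever (a joint): Air lever on the right (-y) end of the grill, in rad: 0 = shut, leaning 50 degrees to the front; 0.873 (50 degrees) = half open, straight up; 1.745 = fully open, leaning 50 degrees to the back. Stiff enough (about 2 N at its knob) to stay where it is left.
- lever_knob (a point): Middle of the lever's pale wooden round knob, 22 mm in diameter, 36 mm long, lying level along the grill's y. It moves on a circle of 75 mm radius about lever_pivot, round the grill's y axis, at y = -166 mm in the grill's frame.
- lever_pivot (a point): The lever's pivot, grill frame (0, -150, 62) mm.
- coal0: Black coconut charcoal cube, 24 mm, 15 g. Origin: its centre. At first it lies in the shaker (two staggered rows along it); there are 7 to 10 of them (absent ones read None throughout).
- coal1: Black coconut charcoal cube, 24 mm, 15 g. Origin: its centre. At first it lies in the shaker (two staggered rows along it); there are 7 to 10 of them (absent ones read None throughout).
- coal2: Black coconut charcoal cube, 24 mm, 15 g. Origin: its centre. At first it lies in the shaker (two staggered rows along it); there are 7 to 10 of them (absent ones read None throughout).
- coal3: Black coconut charcoal cube, 24 mm, 15 g. Origin: its centre. At first it lies in the shaker (two staggered rows along it); there are 7 to 10 of them (absent ones read None throughout).
- coal4: Black coconut charcoal cube, 24 mm, 15 g. Origin: its centre. At first it lies in the shaker (two staggered rows along it); there are 7 to 10 of them (absent ones read None throughout).
- coal5: Black coconut charcoal cube, 24 mm, 15 g. Origin: its centre. At first it lies in the shaker (two staggered rows along it); there are 7 to 10 of them (absent ones read None throughout).
- coal6: Black coconut charcoal cube, 24 mm, 15 g. Origin: its centre. At first it lies in the shaker (two staggered rows along it); there are 7 to 10 of them (absent ones read None throughout).
- coal7: Black coconut charcoal cube, 24 mm, 15 g. Origin: its centre. At first it lies in the shaker (two staggered rows along it); there are 7 to 10 of them (absent ones read None throughout).
- coal8: Black coconut charcoal cube, 24 mm, 15 g. Origin: its centre. At first it lies in the shaker (two staggered rows along it); there are 7 to 10 of them (absent ones read None throughout).
- coal9: Black coconut charcoal cube, 24 mm, 15 g. Origin: its centre. At first it lies in the shaker (two staggered rows along it); there are 7 to 10 of them (absent ones read None throughout).
- jar: Empty amber glass jar with a cork lid, 84 mm across, 130 mm high, behind the grill. Leave alone. Origin: centre of its underside.
- garlic_keeper: Terracotta garlic keeper, 116 mm across, 132 mm high, behind the grill. Leave alone. Origin: centre of its underside.
- tongs: Steel salad tongs, 250 mm long, 30 mm high, lying behind the grill. Leave alone. Origin: near their middle, on the underside.
Not all that is in view belongs to the job. What is shaped like the coal5 but orange or white is not meant.

How it is judged (in metres and radians):
On the way, in this order (a step that is already met when the one before it is completed fails the run):
1. the grate lies on the counter, clear of the grill (height (world z) of grate below 0.012 m and horizontal distance between grate and grill above 0.2 m and angle between grate's own z axis and vertical below 0.05 rad), for 0.3 s.
2. all the cubes lie in the fire bed, evenly spread: one or more in each of the six equal parts of the bed (x of coal0 in the frame of grill between -0.092 and 0.092 m and y of coal0 in the frame of grill between -0.122 and 0.122 m and z of each of coal0, coal1, coal2, coal3, coal4, coal5, coal6, coal7, coal8, coal9 in the frame of grill below 0.108 m and x of coal1 in the frame of grill between -0.092 and 0.092 m and y of coal1 in the frame of grill between -0.122 and 0.122 m and x of coal2 in the frame of grill between -0.092 and 0.092 m and y of coal2 in the frame of grill between -0.122 and 0.122 m and x of coal3 in the frame of grill between -0.092 and 0.092 m and y of coal3 in the frame of grill between -0.122 and 0.122 m and x of coal4 in the frame of grill between -0.092 and 0.092 m and y of coal4 in the frame of grill between -0.122 and 0.122 m and x of coal5 in the frame of grill between -0.092 and 0.092 m and y of coal5 in the frame of grill between -0.122 and 0.122 m and x of coal6 in the frame of grill between -0.092 and 0.092 m and y of coal6 in the frame of grill between -0.122 and 0.122 m and x of coal7 in the frame of grill between -0.092 and 0.092 m and y of coal7 in the frame of grill between -0.122 and 0.122 m and x of coal8 in the frame of grill between -0.092 and 0.092 m and y of coal8 in the frame of grill between -0.122 and 0.122 m and x of coal9 in the frame of grill between -0.092 and 0.092 m and y of coal9 in the frame of grill between -0.122 and 0.122 m and ((x of coal0 in the frame of grill below 0.004 m and y of coal0 in the frame of grill below -0.036 m) or (x of coal1 in the frame of grill below 0.004 m and y of coal1 in the frame of grill below -0.036 m) or (x of coal2 in the frame of grill below 0.004 m and y of coal2 in the frame of grill below -0.036 m) or (x of coal3 in the frame of grill below 0.004 m and y of coal3 in the frame of grill below -0.036 m) or (x of coal4 in the frame of grill below 0.004 m and y of coal4 in the frame of grill below -0.036 m) or (x of coal5 in the frame of grill below 0.004 m and y of coal5 in the frame of grill below -0.036 m) or (x of coal6 in the frame of grill below 0.004 m and y of coal6 in the frame of grill below -0.036 m) or (x of coal7 in the frame of grill below 0.004 m and y of coal7 in the frame of grill below -0.036 m) or (x of coal8 in the frame of grill below 0.004 m and y of coal8 in the frame of grill below -0.036 m) or (x of coal9 in the frame of grill below 0.004 m and y of coal9 in the frame of grill below -0.036 m)) and ((x of coal0 in the frame of grill above -0.004 m and y of coal0 in the frame of grill below -0.036 m) or (x of coal1 in the frame of grill above -0.004 m and y of coal1 in the frame of grill below -0.036 m) or (x of coal2 in the frame of grill above -0.004 m and y of coal2 in the frame of grill below -0.036 m) or (x of coal3 in the frame of grill above -0.004 m and y of coal3 in the frame of grill below -0.036 m) or (x of coal4 in the frame of grill above -0.004 m and y of coal4 in the frame of grill below -0.036 m) or (x of coal5 in the frame of grill above -0.004 m and y of coal5 in the frame of grill below -0.036 m) or (x of coal6 in the frame of grill above -0.004 m and y of coal6 in the frame of grill below -0.036 m) or (x of coal7 in the frame of grill above -0.004 m and y of coal7 in the frame of grill below -0.036 m) or (x of coal8 in the frame of grill above -0.004 m and y of coal8 in the frame of grill below -0.036 m) or (x of coal9 in the frame of grill above -0.004 m and y of coal9 in the frame of grill below -0.036 m)) and ((x of coal0 in the frame of grill below 0.004 m and y of coal0 in the frame of grill between -0.044 and 0.044 m) or (x of coal1 in the frame of grill below 0.004 m and y of coal1 in the frame of grill between -0.044 and 0.044 m) or (x of coal2 in the frame of grill below 0.004 m and y of coal2 in the frame of grill between -0.044 and 0.044 m) or (x of coal3 in the frame of grill below 0.004 m and y of coal3 in the frame of grill between -0.044 and 0.044 m) or (x of coal4 in the frame of grill below 0.004 m and y of coal4 in the frame of grill between -0.044 and 0.044 m) or (x of coal5 in the frame of grill below 0.004 m and y of coal5 in the frame of grill between -0.044 and 0.044 m) or (x of coal6 in the frame of grill below 0.004 m and y of coal6 in the frame of grill between -0.044 and 0.044 m) or (x of coal7 in the frame of grill below 0.004 m and y of coal7 in the frame of grill between -0.044 and 0.044 m) or (x of coal8 in the frame of grill below 0.004 m and y of coal8 in the frame of grill between -0.044 and 0.044 m) or (x of coal9 in the frame of grill below 0.004 m and y of coal9 in the frame of grill between -0.044 and 0.044 m)) and ((x of coal0 in the frame of grill above -0.004 m and y of coal0 in the frame of grill between -0.044 and 0.044 m) or (x of coal1 in the frame of grill above -0.004 m and y of coal1 in the frame of grill between -0.044 and 0.044 m) or (x of coal2 in the frame of grill above -0.004 m and y of coal2 in the frame of grill between -0.044 and 0.044 m) or (x of coal3 in the frame of grill above -0.004 m and y of coal3 in the frame of grill between -0.044 and 0.044 m) or (x of coal4 in the frame of grill above -0.004 m and y of coal4 in the frame of grill between -0.044 and 0.044 m) or (x of coal5 in the frame of grill above -0.004 m and y of coal5 in the frame of grill between -0.044 and 0.044 m) or (x of coal6 in the frame of grill above -0.004 m and y of coal6 in the frame of grill between -0.044 and 0.044 m) or (x of coal7 in the frame of grill above -0.004 m and y of coal7 in the frame of grill between -0.044 and 0.044 m) or (x of coal8 in the frame of grill above -0.004 m and y of coal8 in the frame of grill between -0.044 and 0.044 m) or (x of coal9 in the frame of grill above -0.004 m and y of coal9 in the frame of grill between -0.044 and 0.044 m)) and ((x of coal0 in the frame of grill below 0.004 m and y of coal0 in the frame of grill above 0.036 m) or (x of coal1 in the frame of grill below 0.004 m and y of coal1 in the frame of grill above 0.036 m) or (x of coal2 in the frame of grill below 0.004 m and y of coal2 in the frame of grill above 0.036 m) or (x of coal3 in the frame of grill below 0.004 m and y of coal3 in the frame of grill above 0.036 m) or (x of coal4 in the frame of grill below 0.004 m and y of coal4 in the frame of grill above 0.036 m) or (x of coal5 in the frame of grill below 0.004 m and y of coal5 in the frame of grill above 0.036 m) or (x of coal6 in the frame of grill below 0.004 m and y of coal6 in the frame of grill above 0.036 m) or (x of coal7 in the frame of grill below 0.004 m and y of coal7 in the frame of grill above 0.036 m) or (x of coal8 in the frame of grill below 0.004 m and y of coal8 in the frame of grill above 0.036 m) or (x of coal9 in the frame of grill below 0.004 m and y of coal9 in the frame of grill above 0.036 m)) and ((x of coal0 in the frame of grill above -0.004 m and y of coal0 in the frame of grill above 0.036 m) or (x of coal1 in the frame of grill above -0.004 m and y of coal1 in the frame of grill above 0.036 m) or (x of coal2 in the frame of grill above -0.004 m and y of coal2 in the frame of grill above 0.036 m) or (x of coal3 in the frame of grill above -0.004 m and y of coal3 in the frame of grill above 0.036 m) or (x of coal4 in the frame of grill above -0.004 m and y of coal4 in the frame of grill above 0.036 m) or (x of coal5 in the frame of grill above -0.004 m and y of coal5 in the frame of grill above 0.036 m) or (x of coal6 in the frame of grill above -0.004 m and y of coal6 in the frame of grill above 0.036 m) or (x of coal7 in the frame of grill above -0.004 m and y of coal7 in the frame of grill above 0.036 m) or (x of coal8 in the frame of grill above -0.004 m and y of coal8 in the frame of grill above 0.036 m) or (x of coal9 in the frame of grill above -0.004 m and y of coal9 in the frame of grill above 0.036 m)) and linear speed of each of coal0, coal1, coal2, coal3, coal4, coal5, coal6, coal7, coal8, coal9 below 0.05 m/s), for 0.3 s.
3. the grate lies flat in the recess of the rim (x of grate in the frame of grill between -0.011 and 0.011 m and y of grate in the frame of grill between -0.011 and 0.011 m and z of grate in the frame of grill between 0.106 and 0.114 m and angle between grate's own z axis and vertical below 0.03 rad), for 0.3 s.
At the end, for the whole second after the job is handed in: All cubes in the bed, one or more (by centre, 4 mm allowed) in each of its six parts; grate in the recess (centre within 11 mm, height 4 mm, tilt 0.03 rad); shaker upright on the tray (within 45 mm along, 40 mm across its middle); lever 0.873 rad within 0.12; all at rest (all of step 3 and x of coal0 in the frame of grill between -0.092 and 0.092 m and y of coal0 in the frame of grill between -0.122 and 0.122 m and z of each of coal0, coal1, coal2, coal3, coal4, coal5, coal6, coal7, coal8, coal9 in the frame of grill below 0.108 m and x of coal1 in the frame of grill between -0.092 and 0.092 m and y of coal1 in the frame of grill between -0.122 and 0.122 m and x of coal2 in the frame of grill between -0.092 and 0.092 m and y of coal2 in the frame of grill between -0.122 and 0.122 m and x of coal3 in the frame of grill between -0.092 and 0.092 m and y of coal3 in the frame of grill between -0.122 and 0.122 m and x of coal4 in the frame of grill between -0.092 and 0.092 m and y of coal4 in the frame of grill between -0.122 and 0.122 m and x of coal5 in the frame of grill between -0.092 and 0.092 m and y of coal5 in the frame of grill between -0.122 and 0.122 m and x of coal6 in the frame of grill between -0.092 and 0.092 m and y of coal6 in the frame of grill between -0.122 and 0.122 m and x of coal7 in the frame of grill between -0.092 and 0.092 m and y of coal7 in the frame of grill between -0.122 and 0.122 m and x of coal8 in the frame of grill between -0.092 and 0.092 m and y of coal8 in the frame of grill between -0.122 and 0.122 m and x of coal9 in the frame of grill between -0.092 and 0.092 m and y of coal9 in the frame of grill between -0.122 and 0.122 m and ((x of coal0 in the frame of grill below 0.004 m and y of coal0 in the frame of grill below -0.036 m) or (x of coal1 in the frame of grill below 0.004 m and y of coal1 in the frame of grill below -0.036 m) or (x of coal2 in the frame of grill below 0.004 m and y of coal2 in the frame of grill below -0.036 m) or (x of coal3 in the frame of grill below 0.004 m and y of coal3 in the frame of grill below -0.036 m) or (x of coal4 in the frame of grill below 0.004 m and y of coal4 in the frame of grill below -0.036 m) or (x of coal5 in the frame of grill below 0.004 m and y of coal5 in the frame of grill below -0.036 m) or (x of coal6 in the frame of grill below 0.004 m and y of coal6 in the frame of grill below -0.036 m) or (x of coal7 in the frame of grill below 0.004 m and y of coal7 in the frame of grill below -0.036 m) or (x of coal8 in the frame of grill below 0.004 m and y of coal8 in the frame of grill below -0.036 m) or (x of coal9 in the frame of grill below 0.004 m and y of coal9 in the frame of grill below -0.036 m)) and ((x of coal0 in the frame of grill above -0.004 m and y of coal0 in the frame of grill below -0.036 m) or (x of coal1 in the frame of grill above -0.004 m and y of coal1 in the frame of grill below -0.036 m) or (x of coal2 in the frame of grill above -0.004 m and y of coal2 in the frame of grill below -0.036 m) or (x of coal3 in the frame of grill above -0.004 m and y of coal3 in the frame of grill below -0.036 m) or (x of coal4 in the frame of grill above -0.004 m and y of coal4 in the frame of grill below -0.036 m) or (x of coal5 in the frame of grill above -0.004 m and y of coal5 in the frame of grill below -0.036 m) or (x of coal6 in the frame of grill above -0.004 m and y of coal6 in the frame of grill below -0.036 m) or (x of coal7 in the frame of grill above -0.004 m and y of coal7 in the frame of grill below -0.036 m) or (x of coal8 in the frame of grill above -0.004 m and y of coal8 in the frame of grill below -0.036 m) or (x of coal9 in the frame of grill above -0.004 m and y of coal9 in the frame of grill below -0.036 m)) and ((x of coal0 in the frame of grill below 0.004 m and y of coal0 in the frame of grill between -0.044 and 0.044 m) or (x of coal1 in the frame of grill below 0.004 m and y of coal1 in the frame of grill between -0.044 and 0.044 m) or (x of coal2 in the frame of grill below 0.004 m and y of coal2 in the frame of grill between -0.044 and 0.044 m) or (x of coal3 in the frame of grill below 0.004 m and y of coal3 in the frame of grill between -0.044 and 0.044 m) or (x of coal4 in the frame of grill below 0.004 m and y of coal4 in the frame of grill between -0.044 and 0.044 m) or (x of coal5 in the frame of grill below 0.004 m and y of coal5 in the frame of grill between -0.044 and 0.044 m) or (x of coal6 in the frame of grill below 0.004 m and y of coal6 in the frame of grill between -0.044 and 0.044 m) or (x of coal7 in the frame of grill below 0.004 m and y of coal7 in the frame of grill between -0.044 and 0.044 m) or (x of coal8 in the frame of grill below 0.004 m and y of coal8 in the frame of grill between -0.044 and 0.044 m) or (x of coal9 in the frame of grill below 0.004 m and y of coal9 in the frame of grill between -0.044 and 0.044 m)) and ((x of coal0 in the frame of grill above -0.004 m and y of coal0 in the frame of grill between -0.044 and 0.044 m) or (x of coal1 in the frame of grill above -0.004 m and y of coal1 in the frame of grill between -0.044 and 0.044 m) or (x of coal2 in the frame of grill above -0.004 m and y of coal2 in the frame of grill between -0.044 and 0.044 m) or (x of coal3 in the frame of grill above -0.004 m and y of coal3 in the frame of grill between -0.044 and 0.044 m) or (x of coal4 in the frame of grill above -0.004 m and y of coal4 in the frame of grill between -0.044 and 0.044 m) or (x of coal5 in the frame of grill above -0.004 m and y of coal5 in the frame of grill between -0.044 and 0.044 m) or (x of coal6 in the frame of grill above -0.004 m and y of coal6 in the frame of grill between -0.044 and 0.044 m) or (x of coal7 in the frame of grill above -0.004 m and y of coal7 in the frame of grill between -0.044 and 0.044 m) or (x of coal8 in the frame of grill above -0.004 m and y of coal8 in the frame of grill between -0.044 and 0.044 m) or (x of coal9 in the frame of grill above -0.004 m and y of coal9 in the frame of grill between -0.044 and 0.044 m)) and ((x of coal0 in the frame of grill below 0.004 m and y of coal0 in the frame of grill above 0.036 m) or (x of coal1 in the frame of grill below 0.004 m and y of coal1 in the frame of grill above 0.036 m) or (x of coal2 in the frame of grill below 0.004 m and y of coal2 in the frame of grill above 0.036 m) or (x of coal3 in the frame of grill below 0.004 m and y of coal3 in the frame of grill above 0.036 m) or (x of coal4 in the frame of grill below 0.004 m and y of coal4 in the frame of grill above 0.036 m) or (x of coal5 in the frame of grill below 0.004 m and y of coal5 in the frame of grill above 0.036 m) or (x of coal6 in the frame of grill below 0.004 m and y of coal6 in the frame of grill above 0.036 m) or (x of coal7 in the frame of grill below 0.004 m and y of coal7 in the frame of grill above 0.036 m) or (x of coal8 in the frame of grill below 0.004 m and y of coal8 in the frame of grill above 0.036 m) or (x of coal9 in the frame of grill below 0.004 m and y of coal9 in the frame of grill above 0.036 m)) and ((x of coal0 in the frame of grill above -0.004 m and y of coal0 in the frame of grill above 0.036 m) or (x of coal1 in the frame of grill above -0.004 m and y of coal1 in the frame of grill above 0.036 m) or (x of coal2 in the frame of grill above -0.004 m and y of coal2 in the frame of grill above 0.036 m) or (x of coal3 in the frame of grill above -0.004 m and y of coal3 in the frame of grill above 0.036 m) or (x of coal4 in the frame of grill above -0.004 m and y of coal4 in the frame of grill above 0.036 m) or (x of coal5 in the frame of grill above -0.004 m and y of coal5 in the frame of grill above 0.036 m) or (x of coal6 in the frame of grill above -0.004 m and y of coal6 in the frame of grill above 0.036 m) or (x of coal7 in the frame of grill above -0.004 m and y of coal7 in the frame of grill above 0.036 m) or (x of coal8 in the frame of grill above -0.004 m and y of coal8 in the frame of grill above 0.036 m) or (x of coal9 in the frame of grill above -0.004 m and y of coal9 in the frame of grill above 0.036 m)) and x of shaker in the frame of tray between -0.045 and 0.045 m and y of shaker in the frame of tray between -0.04 and 0.04 m and z of shaker in the frame of tray below 0.01 m and angle between shaker's own z axis and vertical below 0.06 rad and linear speed of each of coal0, coal1, coal2, coal3, coal4, coal5, coal6, coal7, coal8, coal9, grate, shaker below 0.03 m/s and value of joint air_lever between 0.752665 and 0.992665 rad); the robot touches nothing.
It fails at once if the jar, the garlic keeper or the tongs are pushed more than 4 cm or tipped over (distance of any of jar, garlic_keeper, tongs from where it was at the start of the episode above 0.04 m or angle between any of jar, garlic_keeper, tongs's own z axis and vertical above 0.5 rad).
It fails at once if a cube is gripped by the fingers while it is in the shaker ((contact force between the fingers and coal0 above 2 N and x of coal0 in the frame of shaker between -0.066 and 0.066 m and y of coal0 in the frame of shaker between -0.034 and 0.034 m and z of coal0 in the frame of shaker between 0 and 0.05 m) or (contact force between the fingers and coal1 above 2 N and x of coal1 in the frame of shaker between -0.066 and 0.066 m and y of coal1 in the frame of shaker between -0.034 and 0.034 m and z of coal1 in the frame of shaker between 0 and 0.05 m) or (contact force between the fingers and coal2 above 2 N and x of coal2 in the frame of shaker between -0.066 and 0.066 m and y of coal2 in the frame of shaker between -0.034 and 0.034 m and z of coal2 in the frame of shaker between 0 and 0.05 m) or (contact force between the fingers and coal3 above 2 N and x of coal3 in the frame of shaker between -0.066 and 0.066 m and y of coal3 in the frame of shaker between -0.034 and 0.034 m and z of coal3 in the frame of shaker between 0 and 0.05 m) or (contact force between the fingers and coal4 above 2 N and x of coal4 in the frame of shaker between -0.066 and 0.066 m and y of coal4 in the frame of shaker between -0.034 and 0.034 m and z of coal4 in the frame of shaker between 0 and 0.05 m) or (contact force between the fingers and coal5 above 2 N and x of coal5 in the frame of shaker between -0.066 and 0.066 m and y of coal5 in the frame of shaker between -0.034 and 0.034 m and z of coal5 in the frame of shaker between 0 and 0.05 m) or (contact force between the fingers and coal6 above 2 N and x of coal6 in the frame of shaker between -0.066 and 0.066 m and y of coal6 in the frame of shaker between -0.034 and 0.034 m and z of coal6 in the frame of shaker between 0 and 0.05 m) or (contact force between the fingers and coal7 above 2 N and x of coal7 in the frame of shaker between -0.066 and 0.066 m and y of coal7 in the frame of shaker between -0.034 and 0.034 m and z of coal7 in the frame of shaker between 0 and 0.05 m) or (contact force between the fingers and coal8 above 2 N and x of coal8 in the frame of shaker between -0.066 and 0.066 m and y of coal8 in the frame of shaker between -0.034 and 0.034 m and z of coal8 in the frame of shaker between 0 and 0.05 m) or (contact force between the fingers and coal9 above 2 N and x of coal9 in the frame of shaker between -0.066 and 0.066 m and y of coal9 in the frame of shaker between -0.034 and 0.034 m and z of coal9 in the frame of shaker between 0 and 0.05 m)).
Of coal0, coal1, coal2, coal3, coal4, coal5, coal6, coal7, coal8, coal9 only 7 to 10 are there at a start; the rules pass over those that are not, and their reading is None.
At some moment in a run one of shaker, grate may be knocked a few centimetres aside while the robot is not near it.
Once in a run the grip may slacken for a moment while it holds something.
It also fails if it takes over 192 s, if anything falls off the work surface, if the arm or the gripper's body presses on something with over 40 N, if the wrist force passes 120 N, or if a joint passes its speed limit or range.

## Working session

There is one attempt and no reset: what is moved stays moved. The work goes in short steps, each a Python script; the robot and the scene stay as the last script left them, time stands still between calls to the robot, and variables do not carry over. Pictures are saved under pics/ and viewed, at most 14 in all, crops included, and the job is handed in when it is done.

```bash
ls; mkdir -p pics
cat > h.py <<'E'
import numpy as np, cv2
from bench import bot, solve_ik, imaging
from scipy.spatial.transform import Rotation as Rn
def cap(name,fn=None):
    m=imaging.camera_model(name); im=imaging.capture(name)
    if fn: cv2.imwrite('pics/'+fn,im)
    return im,m
def proj(m,P):
    P=np.atleast_2d(np.array(P,float)); R=np.array(m["rotation"]);c=(P-np.array(m["position"]))@R
    s=np.c_[c[:,0]/-c[:,2],-c[:,1]/-c[:,2]]; r2=(s**2).sum(1,keepdims=True); s=s*(1+m["k1"]*r2)
    K=np.array(m["K"]); return s@K[:2,:2].T+K[:2,2]
def unproj(m,uv,z):
    uv=np.atleast_2d(np.array(uv,float));K=np.array(m["K"]); d=(uv-K[:2,2])@np.linalg.inv(K[:2,:2]).T
    s=d.copy()
    for _ in range(20): s=d/(1+m["k1"]*(s**2).sum(1,keepdims=True))
    v=np.c_[s[:,0],-s[:,1],-np.ones(len(s))]@np.array(m["rotation"]).T; p=np.array(m["position"],float)
    return p+v*((z-p[2])/v[:,2])[:,None]
def st(): 
    s=bot.get_state(); print('t',round(s['t'],1),'tcp',np.round(s['tcp_pos'],1),np.round(s['orientation'],3),'open',round(s['opening'],3),'gf',np.round(s['gripper_force'],1),'F',np.round(s['contact_force'],1)); return s
E
python3 - <<'E'
from h import *
for n in("scene","top"):
    im,m=cap(n,n+'0.png'); print(n,np.round(m["position"]),np.round(m["K"],0).tolist(),m["k1"],np.round(m["rotation"],2).tolist())
a=cv2.imread('pics/scene0.png');b=cv2.imread('pics/top0.png')
m=imaging.camera_model("wrist");print(m["position"],np.round(m["rotation"],2).tolist())
st()
E
```

```text
pics
scene [1087. -712.  782.] [[361.0, 0.0, 255.0], [0.0, 361.0, 193.0], [0.0, 0.0, 1.0]] 0.03368057631528623 [0.82, -0.02, 0.79]
top [ 449. -176. 1113.] [[372.0, 0.0, 258.0], [0.0, 372.0, 189.0], [0.0, 0.0, 1.0]] -0.08054011436615653 [0.16, -0.01, -1.55]
[ 233.82507557 -502.21859071  373.593783  ] [-0.29, 0.0, -1.27]
t 0.1 tcp [ 163.9 -524.4  204.3] [-3.14  -0.     0.303] open 0.999 gf 0.0 F [-0.1 -0.2 -0.8]
```

View pics/top0.png

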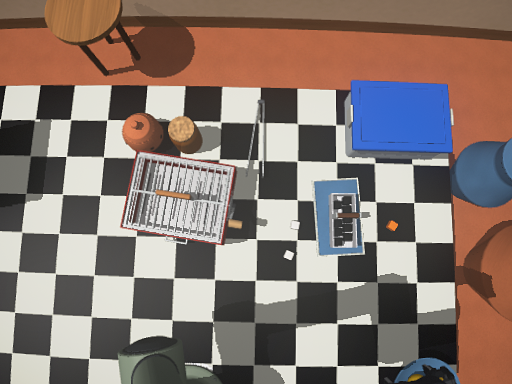

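View pics/scene0.png

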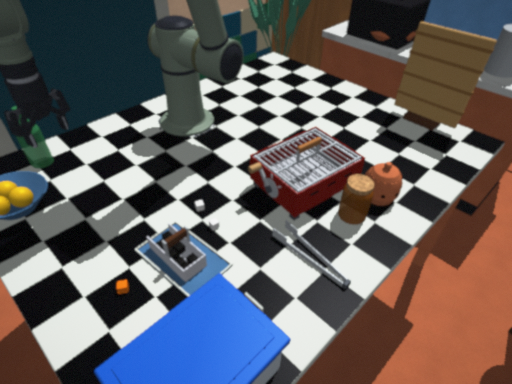

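```bash
sed -i 's/R=np.array(m\["rotation"\])/R=Rn.from_euler("xyz",m["rotation"]).as_matrix()/; s/np.array(m\["rotation"\]).T; p/Rn.from_euler("xyz",m["rotation"]).as_matrix().T; p/' h.py
python3 - <<'E'
from h import *
m=imaging.camera_model("top")
print('rim',np.round(unproj(m,[[137,152],[237,165],[226,244],[122,227]],118)))
print('tray',np.round(unproj(m,[[314,181],[357,178],[364,254],[320,256]],8)))
print('bow',np.round(unproj(m,[[173,194]],110+48)),'knob',np.round(unproj(m,[[234,224]],120)),'shaker handle',np.round(unproj(m,[[346,215]],95)))
a=cv2.imread('pics/top0.png')[140:265,110:380]; cv2.imwrite('pics/c0.png',cv2.resize(a,None,fx=2.95,fy=2.95,interpolation=cv2.INTER_CUBIC))
E
```

```text
rim [[ 701.  158.  118.]
 [ 670. -121.  118.]
 [ 455.  -98.  118.]
 [ 493.  184.  118.]]
tray [[ 650. -349.    8.]
 [ 662. -481.    8.]
 [ 434. -498.    8.]
 [ 426. -367.    8.]]
bow [[580.  41. 158.]] knob [[ 508. -118.  120.]] shaker handle [[ 541. -424.   95.]]
```

View pics/c0.png

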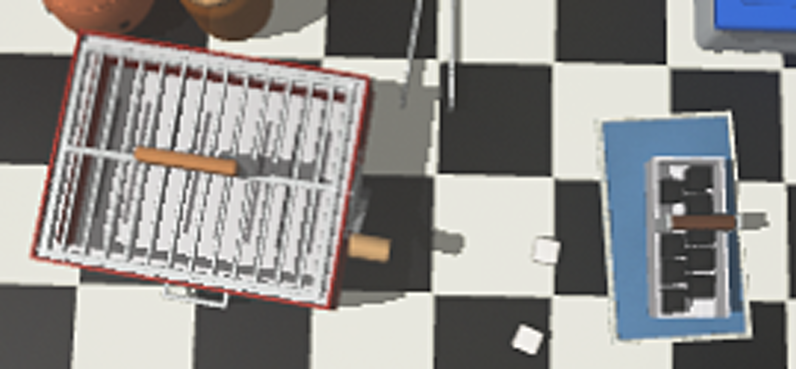

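```bash
cat >> h.py <<'E'
def rect_pose(C,sx,sy):
    # C: corners order (+x+y),(+x-y),(-x-y),(-x+y); returns cx,cy,yaw
    M=np.array([[sx,sy],[sx,-sy],[-sx,-sy],[-sx,sy]])/2.; C=np.array(C)[:,:2]; c=C.mean(0); H=M.T@(C-c)
    yaw=np.arctan2(H[0,1]-H[1,0],H[0,0]+H[1,1]); R=np.array([[np.cos(yaw),-np.sin(yaw)],[np.sin(yaw),np.cos(yaw)]])
    return c[0],c[1],yaw,np.round(np.linalg.norm(C-c-M@R.T,axis=1),1)
def down(yawx): return [np.pi,0,yawx]   # tool x axis at world yaw yawx
E
python3 - <<'E'
from h import *
m=imaging.camera_model("top")
s=lambda P:np.array(P)/2.95+[110,140]-.17
print('grill',rect_pose(unproj(m,s([[80,35],[370,80],[333,307],[32,258]]),118),218,278))
print('tray',rect_pose(unproj(m,s([[601,120],[732,112],[750,334],[616,342]]),8),230,140))
print('shaker top',rect_pose(unproj(m,s([[648,158],[725,156],[728,316],[652,318]]),49),156,70))
print('bow',np.round(unproj(m,s([[137,153],[236,167]]),168)),'knob',np.round(unproj(m,s([[370,248]]),118)),'handle',np.round(unproj(m,s([[673,222],[735,222]]),99)))
# go look above the grill
bot.grip(1.0)
yaw=-0.08-np.pi/2   # tool x candidates along grill y
for y in(-0.12-np.pi/2,-0.12+np.pi/2):
    print(solve_ik([575,30,330],down(y)))
E
```

```text
grill (np.float64(578.2344996027078), np.float64(35.25356224897319), np.float64(-0.13418546168054604), array([3.1, 3.6, 3.6, 3.2]))
tray (np.float64(544.515082849993), np.float64(-423.2114845343789), np.float64(0.0686335667299173), array([3.7, 1.5, 3.4, 2.3]))
shaker top (np.float64(530.7244584441718), np.float64(-427.0603112048795), np.float64(0.016659806069924694), array([3.1, 4.1, 1.8, 2.8]))
bow [[584.  83. 168.]
 [573.  -5. 168.]] knob [[ 509. -121.  118.]] handle [[ 540. -401.   99.]
 [ 541. -459.   99.]]
[-0.07605018  0.3308222   0.13000764  1.36998176  0.         -1.5268465 ]
[-0.07605018  0.3308222   0.13000764  1.36998176  0.          1.61474615]
```

Run:
```python
from h import *
bot.move_ptp([578,-25,330],down(-0.134+np.pi/2))
im,m=cap("wrist"); print(m["K"],m["k1"],m["position"],m["rotation"])
cv2.imwrite('pics/w1.png',cv2.resize(im,(800,600)))
st()
g=np.array([578,35]);c,s=np.cos(-.134),np.sin(-.134);R=np.array([[c,-s],[s,c]])
P=[[*(g+R@np.array(q)),118] for q in([109,139],[109,-139],[-109,-139],[-109,139])]
print(np.round(proj(m,P)*1.5625))
```

```text
[[338.09484655   0.         254.57217027]
 [  0.         338.09484655 197.73217898]
 [  0.           0.           1.        ]] -0.0059475673138639695 [588.35670631  46.80440983 499.03658897] [-0.28962592  0.00031679 -0.13508967]
t 2.7 tcp [577.9 -26.  329.8] [-3.141  0.     1.435] open 0.997 gf 0.0 F [ 0.3  0.3 -0.1]
[[558. -58.]
 [528. 357.]
 [246. 357.]
 [210. -58.]]
```

View pics/w1.png

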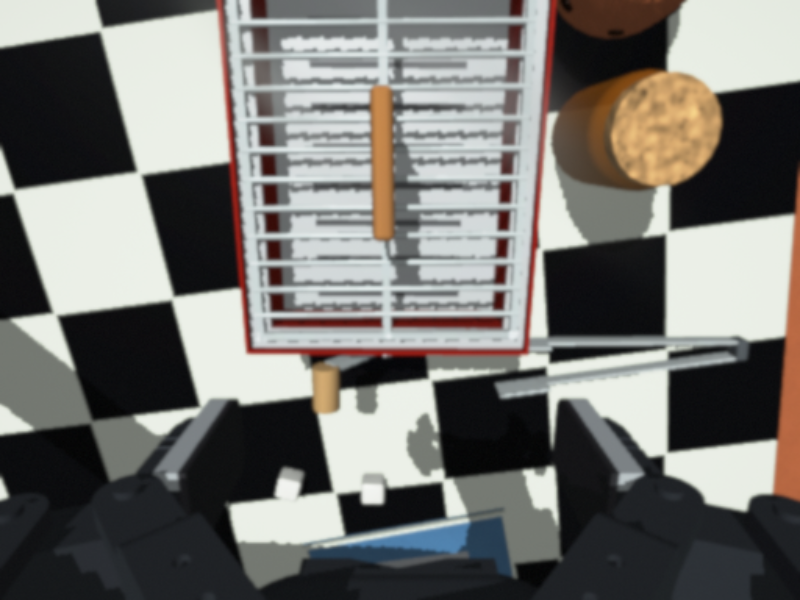

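Run:
```python
from h import *
m=imaging.camera_model("wrist")
u=lambda P,z:unproj(m,np.array(P)/1.5625-.18,z)
a=u([[528.5,353],[248,353],[557,0],[219,0]],118)[:,:2]; print(np.round(a,1))
d=a[0]-a[1]; print('w',np.linalg.norm(d)); 
d/=np.linalg.norm(d); mid=(a[0]+a[1])/2; n=np.array([-d[1],d[0]]); print('yaw from end',np.arctan2(d[1],d[0]),'sides',[np.arctan2(*(-(p[0]),p[1])) for p in (a[2]-a[0],a[3]-a[1])])
print('centre',mid+139*n, 'mid yaw')
b=u([[381.5,87],[384,240]],169);print('bow',b,b.mean(0)); 
for z in (105,118): print('knob',u([[326,388]],z))
```

```text
[[ 668.  -114.2]
 [ 453.4  -85. ]
 [ 702.   125.9]
 [ 486.9  155.2]]
w 216.5655345542133
yaw from end -0.13503586797544845 sides [np.float64(-0.14088247013944327), np.float64(-0.13863144652599835)]
centre [579.3932369   38.11083254] mid yaw
bow [[583.62031639  83.87101384 169.        ]
 [572.38184081  -4.55169753 169.        ]] [578.0010786   39.65965815 169.        ]
knob [[ 505.22710781 -127.99125999  105.        ]]
knob [[ 507.96982278 -122.2259686   118.        ]]
```

```bash
cat >> h.py <<'E'
G=np.array([579.4,38.1]); GY=-0.137
def gw(x,y): # grill frame -> world xy
    c,s=np.cos(GY),np.sin(GY); return G+np.array([c*x-s*y,s*x+c*y])
def wg(x,y):
    c,s=np.cos(GY),np.sin(GY); d=np.array([x,y])-G; return np.array([c*d[0]+s*d[1],-s*d[0]+c*d[1]])
E
python3 - <<'E'
from h import *
o=down(-0.133+np.pi/2)
bot.movel([578,39.7,220],o,300)
bot.movel([578,39.7,138],o,120,threshold=15); st()
bot.grip(0.0,80); s=st()
p=s['tcp_pos']
bot.movel([p[0],p[1],215],None,100); st()
q=gw(-60,325); print(q)
bot.movel([q[0],q[1],215],None,250); st()
bot.movel([q[0],q[1],60],None,200); st()
print(bot.movel([q[0],q[1],20],None,40,threshold=6)); st()
im,m=cap("wrist"); cv2.imwrite('pics/w2.png',cv2.resize(im,(800,600)))
E
```

```text
t 4.1 tcp [578.9  39.4 139.1] [ 3.14  -0.     1.437] open 0.999 gf 0.0 F [ 0.3 -0.5 -0.4]
t 4.8 tcp [577.9  39.8 138.4] [ 3.141 -0.     1.438] open 0.122 gf 78.4 F [-2.5 -0.5  3.8]
t 5.7 tcp [577.3  39.8 214.1] [-3.14   0.     1.438] open 0.123 gf 78.3 F [-0.5 -0.2 -4.6]
[564.34803889 368.2491155 ]
t 7.2 tcp [564.5 367.  215. ] [-3.142e+00  1.000e-03  1.436e+00] open 0.12 gf 78.3 F [-0.4 -0.1 -4.6]
t 8.1 tcp [565.5 368.5  61.4] [ 3.140e+00 -1.000e-03  1.437e+00] open 0.124 gf 79.4 F [ 0.2  0.1 -3.4]
True
t 8.9 tcp [563.8 368.1  28.4] [-3.141e+00  1.000e-03  1.438e+00] open 0.124 gf 80.5 F [-0.  -0.7  4.6]
```

Run:
```python
from h import *
bot.grip(1.0); st()
bot.movel([564,368,130],None,200)
q=np.array([541,-430]); y=0.04
bot.move_ptp([q[0],q[1]-60,330],down(y+np.pi/2))
st()
im,m=cap("wrist"); cv2.imwrite('pics/w3.png',cv2.resize(im,(800,600)))
cap("top",'t3.png')
```

```text
t 9.6 tcp [562.4 367.3  26.9] [-3.138e+00  3.000e-03  1.438e+00] open 0.999 gf 0.0 F [ 0.4  0.1 -0.3]
t 13.4 tcp [ 541.7 -489.1  329.8] [-3.142 -0.     1.612] open 1.004 gf 0.0 F [ 0.7 -0.4 -0.2]
```

View pics/w3.png

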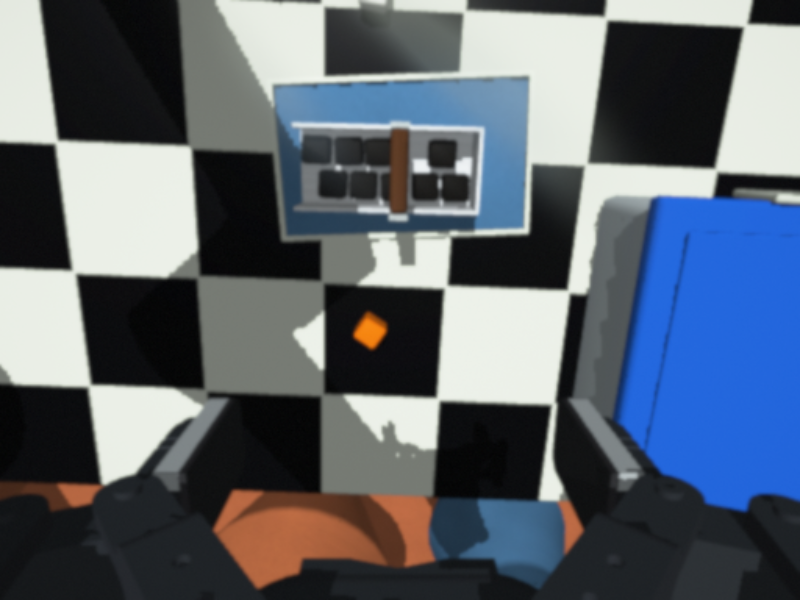

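```bash
cat >> h.py <<'E'
RT0=Rn.from_euler("xyz",[np.pi,0,np.pi/2])
OFF=np.array([88.,0,60.])  # lip->TCP in shaker frame
def pour_pose(lip,psi,phi):
    R=Rn.from_euler("xyz",[0,-phi,psi]); return (np.array(lip)+R.apply(OFF)), (R*RT0).as_euler("xyz")
E
python3 - <<'E'
from h import *
m=imaging.camera_model("wrist")
u=lambda P,z:unproj(m,np.array(P)/1.5625-.18,z)
t=rect_pose(u([[529,76],[530,234],[283,240],[274,86]],8),230,140);print('tray',t)
b=u([[400,127],[399,214]],99);print('bar',b)
w=u([[294,123],[484,128],[480,213],[296,209]],48);print(w)
yaw=np.arctan2(w[1,1]-w[0,1],w[1,0]-w[0,0]);yaw2=np.arctan2(w[2,1]-w[3,1],w[2,0]-w[3,0]);print(yaw,yaw2, np.arctan2(-(b[0]-b[1])[0],(b[0]-b[1])[1]))
for ps in (GY,):
  for x in(-20,65):
    for y in(-75,75):
      for ph in (.2,.5,.8):
        p,o=pour_pose([*gw(x,y),112],ps,ph); print(x,y,ph,np.round(p),solve_ik(p,o) is not None,end=';')
E
```

```text
tray (np.float64(544.7278560680481), np.float64(-424.3143349172379), np.float64(0.07359286042361653), array([5.9, 1.8, 3.5, 5.8]))
bar [[ 539.86149782 -398.66093615   99.        ]
 [ 541.74344509 -460.46252936   99.        ]]
[[ 454.32140076 -396.91242712   48.        ]
 [ 607.89231917 -394.36996363   48.        ]
 [ 610.46340638 -462.43305322   48.        ]
 [ 455.05002621 -465.54166679   48.        ]]
0.01655411889038971 0.019999559189925006 0.030442029026137414
-20 -75 0.2 [623. -44. 188.] True;-20 -75 0.5 [597. -40. 207.] True;-20 -75 0.8 [567. -36. 217.] True;-20 75 0.2 [643. 105. 188.] True;-20 75 0.5 [618. 109. 207.] True;-20 75 0.8 [588. 113. 217.] True;65 -75 0.2 [707. -55. 188.] True;65 -75 0.5 [682. -52. 207.] True;65 -75 0.8 [652. -48. 217.] True;65 75 0.2 [728.  93. 188.] True;65 75 0.5 [702.  97. 207.] True;65 75 0.8 [672. 101. 217.] True;
```

Run:
```python
from h import *
o=down(0.022+np.pi/2)
bot.movel([540.8,-429.6,140],o,300)
bot.movel([540.8,-429.6,66],o,120,threshold=15); st()
bot.grip(0.0,110); st()
bot.movel([540.8,-429.6,260],None,150); st()
p,oo=pour_pose([*gw(10,-75),190],GY,0.0); 
bot.movel(p,oo,200); st()
p,oo=pour_pose([*gw(20,-75),135],GY,0.2); bot.movel(p,oo,100); st()
im,m=cap("wrist"); cv2.imwrite('pics/w4.png',cv2.resize(im,(800,600)))
```

```text
t 15.1 tcp [ 541.4 -430.3   67.1] [3.140e+00 1.000e-03 1.593e+00] open 1.0 gf 0.0 F [-0.3  0.3  0. ]
t 15.8 tcp [ 540.7 -429.7   66.4] [-3.142  0.     1.593] open 0.115 gf 108.1 F [-2.5  1.3  3.8]
t 17.2 tcp [ 540.4 -429.2  258.7] [-3.140e+00 -2.000e-03  1.593e+00] open 0.117 gf 108.0 F [ 0.8  0.1 -4.7]
t 19.4 tcp [666.1 -50.5 250. ] [-3.142  0.     1.433] open 0.114 gf 108.0 F [-0.5 -0.9 -4.9]
t 19.9 tcp [662.4 -49.6 212. ] [2.942 0.    1.433] open 0.114 gf 108.1 F [ 1.  -0.3 -5. ]
```

View pics/w4.png

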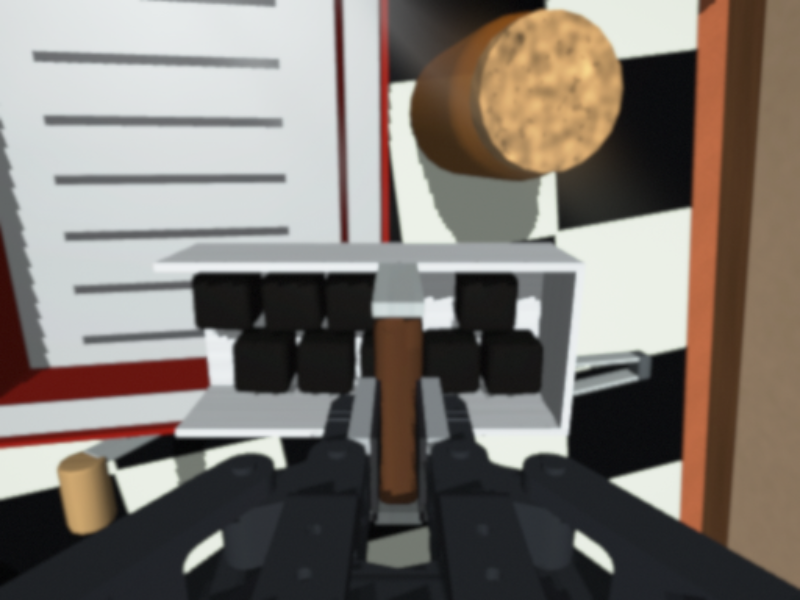

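```bash
cat >> h.py <<'E'
def count():
    im=imaging.capture("wrist"); r=im[172:254,132:350].max(2)<60
    return int(r.sum())/1380, im
def go(cell,phi,v,z=None):
    x,y=cell; p,o=pour_pose([*gw(x,y),z or (120 if x>30 else 108)],GY,phi); bot.movel(p,o,v)
E
python3 - <<'E'
from h import *
cell=(62,-72); phi=0.2
print(count()[0]); go(cell,phi,80,135); go(cell,phi,60); c0=count()[0]; print(c0); st()
while phi<0.5:
    phi+=0.02; go(cell,phi,40); c,im=count(); print(round(phi,2),round(c,2),round(bot.get_state()['t'],2))
    if c<c0-0.6: 
        go(cell,phi-0.1,80); break
c,im=count(); print(c); cv2.imwrite('pics/w5.png',cv2.resize(im,(640,480))); open('phi','w').write(str(phi)); st()
E
```

```text
8.159420289855072
8.12463768115942
t 21.2 tcp [704.3 -51.8 196. ] [2.942 0.    1.434] open 0.109 gf 108.1 F [ 0.3 -0.2 -4.8]
0.22 8.1 21.46
0.24 8.06 21.76
0.26 8.02 22.06
0.28 7.96 22.36
0.3 7.96 22.66
0.32 7.92 22.96
0.34 7.9 23.26
0.36 7.88 23.56
0.38 7.88 23.86
0.4 7.8 24.16
0.42 7.75 24.46
0.44 7.2 24.76
5.226086956521739
t 25.1 tcp [694.4 -50.5 206.1] [2.799 0.    1.434] open 0.11 gf 108.2 F [-1.1  0.1 -4.1]
```

View pics/w5.png

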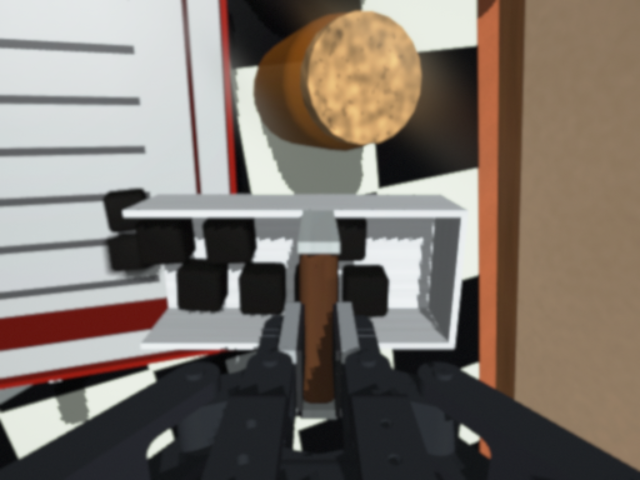

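```bash
cat > pour.py <<'E'
from h import *
import sys
def pour(cell,phi=0.36,drop=0.5,step=0.015,pmax=0.6):
    go(cell,0.28,120); c0=count()[0]
    while phi<pmax:
        go(cell,phi,60); c,im=count()
        if c<c0-drop: break
        phi+=step
    go(cell,0.25,250); bot.dwell(.1); c1,im=count()
    print(cell,'phi',round(phi,3),round(c0,2),round(c,2),round(c1,2),'t',round(bot.get_state()['t'],1)); return im
E
python3 - <<'E'
from pour import *
go((62,-72),0.28,100)
im=pour((62,0)); st()
cv2.imwrite('pics/w6.png',cv2.resize(im,(640,480)))
E
```

```text
(62, 0) phi 0.375 4.48 3.97 3.21 t 27.2
t 27.2 tcp [710.1  20.2 199.6] [ 2.891 -0.     1.434] open 0.111 gf 108.2 F [-0.   0.3 -4.4]
```

View pics/w6.png

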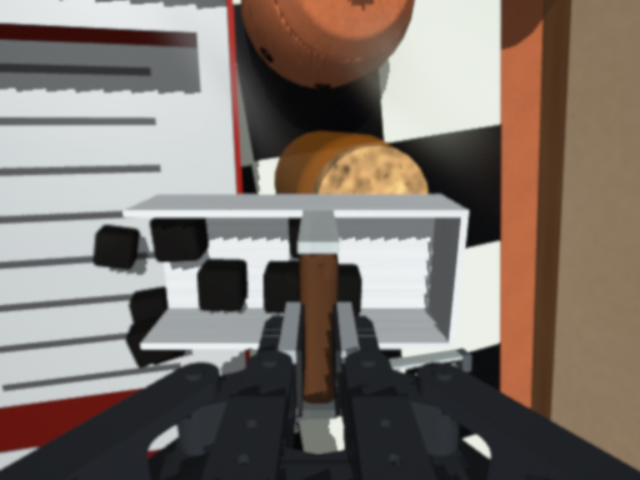

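Run:
```python
from pour import *
im=pour((62,72),phi=0.34,drop=0.35); st()
cv2.imwrite('pics/w7.png',cv2.resize(im,(640,480)))
```

```text
(62, 72) phi 0.4 3.19 2.7 2.72 t 30.0
t 30.0 tcp [719.6  91.6 199.6] [2.892 0.    1.434] open 0.115 gf 108.2 F [ 1.  -0.1 -3.9]
```

View pics/w7.png

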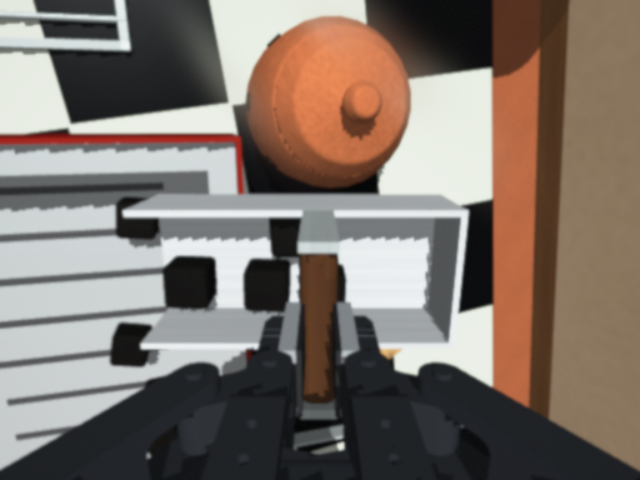

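Run:
```python
from pour import *
go((62,72),0.28,100)
pour((-25,68),phi=0.36,drop=0.35)
pour((-25,0),phi=0.34,drop=0.35)
im=pour((-25,-68),phi=0.34,drop=0.35); st()
cv2.imwrite('pics/w8.png',cv2.resize(im,(640,480)))
```

```text
(-25, 68) phi 0.405 2.66 2.18 2.5 t 33.0
(-25, 0) phi 0.46 2.52 1.41 0.51 t 37.0
(-25, -68) phi 0.61 0.06 0.07 0.06 t 43.9
t 43.9 tcp [613.6 -35.1 187.5] [ 2.892 -0.     1.434] open 0.113 gf 108.3 F [ 0.3  0.7 -3.2]
```

View pics/w8.png

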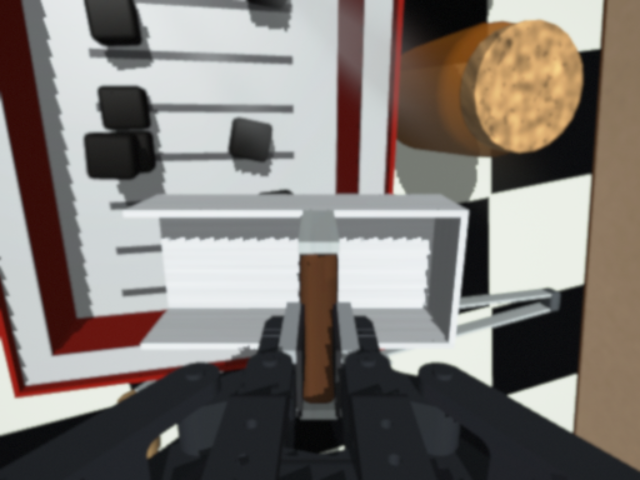

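Run:
```python
from pour import *
p,o=pour_pose([*gw(-25,-68),175],GY,0.0); bot.movel(p,o,200)
o=down(0.072+np.pi/2); q=[554.6,-423.5]
bot.movel([*q,240],o,280); bot.movel([*q,85],o,200)
print(bot.movel([*q,60],o,40,threshold=5)); st()
bot.grip(1.0); bot.movel([*q,150],None,200)
o=down(GY+np.pi/2); w=gw(0,-75); bot.move_ptp([*w,300],o); 
im,m=cap("wrist"); cv2.imwrite('pics/w9.png',cv2.resize(im,(800,600))); st(); cap("top","t9.png")
```

```text
True
t 47.4 tcp [ 554.6 -423.7   66.4] [3.141e+00 1.000e-03 1.643e+00] open 0.11 gf 109.3 F [-1.   0.2  4.4]
t 50.3 tcp [569.1 -37.2 299.2] [-3.14   0.     1.432] open 1.002 gf 0.0 F [ 0.4 -0.7  0.3]
```

View pics/w9.png

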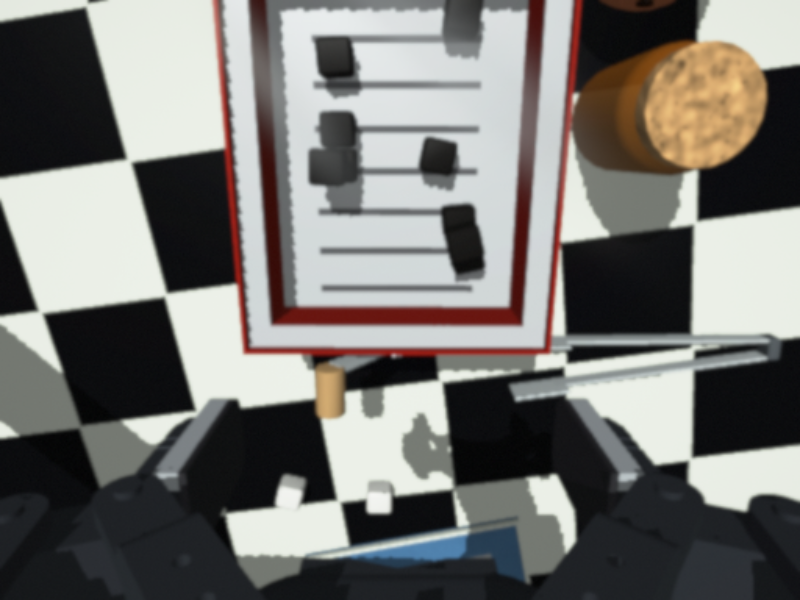

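Run:
```python
from h import *
im,m=cap("wrist")
u=lambda P,z:unproj(m,np.array(P)/1.5625-.18,z)
for n,p in dict(FL=(335,55),FM=(337,125),stack=(329,166),B1=(441,153),BRa=(459,214),BRb=(467,250),BL=(463,12)).items():
    for z in (84,108): print(n,z,np.round(wg(*u([p],z)[0][:2])),end=' ')
    print()
a=cv2.convertScaleAbs(im[0:192,176:336],alpha=2.2,beta=0); a=cv2.LUT(im[0:190,170:350],np.array([min(255,int(255*(i/255)**.45)) for i in range(256)],np.uint8))
cv2.imwrite('pics/c9.png',cv2.resize(a,None,fx=3.1,fy=3.1,interpolation=cv2.INTER_CUBIC))
```

```text
FL 84 [-41.  59.] FL 108 [-39.  56.] 
FM 84 [-41.  15.] FM 108 [-39.  14.] 
stack 84 [-48. -12.] stack 108 [-45. -11.] 
B1 84 [31. -3.] B1 108 [29. -3.] 
BRa 84 [ 44. -45.] BRa 108 [ 42. -43.] 
BRb 84 [ 51. -72.] BRb 108 [ 48. -67.] 
BL 84 [43. 85.] BL 108 [40. 79.]
```

View pics/c9.png

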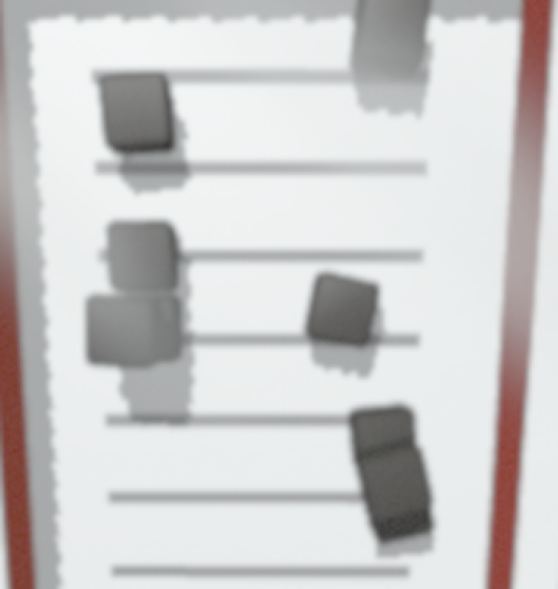

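Run:
```python
from h import *
o=down(GY+np.pi/2)
a=gw(-41,15); b=gw(-45,-82)
bot.grip(0.5,30)
bot.movel([*a,150],o,250); print(bot.movel([*a,63.5],o,100,threshold=10)); st()
bot.grip(0.0,30); s=st()
bot.movel([*a,140],o,120); st()
bot.movel([*b,140],o,150); print(bot.movel([*b,63],o,60,threshold=4)); st()
bot.grip(0.5); bot.movel([*b,150],o,200)
w=gw(0,-75); bot.movel([*w,260],o,200); bot.grip(1.0)
im,m=cap("wrist")
L=np.array([min(255,int(255*(i/255)**.45)) for i in range(256)],np.uint8)
cv2.imwrite('pics/w10.png',cv2.resize(cv2.LUT(im[0:230,120:380],L),None,fx=2.6,fy=2.6,interpolation=cv2.INTER_CUBIC)); st(); cap("top","t10.png")
```

```text
False
t 52.8 tcp [541.5  58.5  64.1] [ 3.14  -0.     1.434] open 0.502 gf 0.0 F [-1.  -0.7  0.4]
t 53.3 tcp [540.9  58.6  63.6] [ 3.141 -0.     1.434] open 0.0 gf 0.0 F [ 0.2 -0.4  0.9]
t 54.0 tcp [540.3  58.6 139.4] [-3.141  0.     1.434] open -0.001 gf 0.0 F [ 0.8  0.  -0.5]
False
t 56.3 tcp [524.  -37.   63.4] [3.141 0.    1.434] open -0.003 gf 0.0 F [ 0.9 -1.1 -0.1]
t 58.6 tcp [569.1 -36.2 260. ] [ 3.142 -0.     1.434] open 1.002 gf 0.0 F [ 0.   0.4 -0.1]
```

View pics/w10.png

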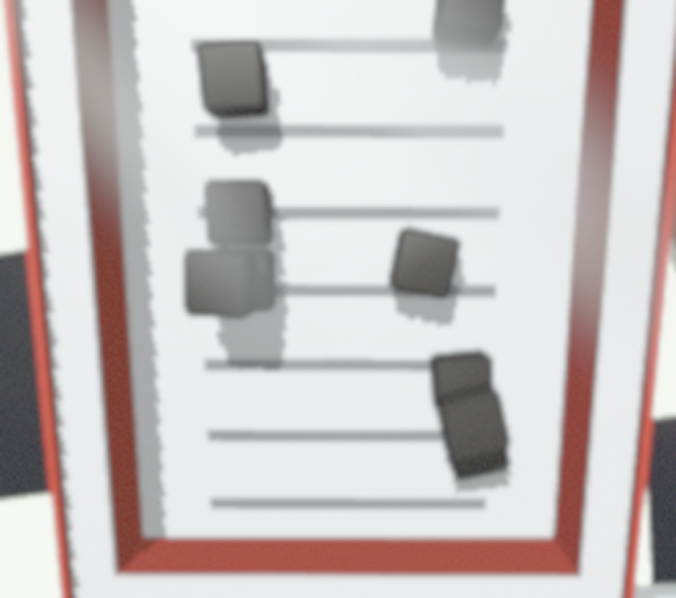

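Run:
```python
from h import *
im,m=cap("wrist")
P=[[*gw(x,y),60] for x,y in((-90,-120),(90,-120))]+[[*gw(x,y),118] for x,y in((-109,-139),(109,-139))]+[[*gw(-41,15),84],[*gw(-45,-12),84]]
print(np.round((proj(m,P)-[120,0])*2.6)); print(m["position"],m["rotation"],bot.get_state()["tcp_pos"])
u=lambda p,z: wg(*unproj(m,np.array([p])/2.6+[120,0]-.3,z)[0][:2])
for n,p in dict(FL=(233,75),FM=(238,210),st=(215,280),st2=(262,275),B1=(425,262),BRa=(463,375),BRb=(473,425),BL=(470,10),rimL=(70,598),rimR=(630,598)).items(): print(n,[np.round(u(p,z)) for z in(84,96,108,120)])
b=cv2.imread('pics/t10.png'); mt=imaging.camera_model("top")
# dark blobs in bed, top camera
msk=np.zeros(b.shape[:2],np.uint8); cv2.fillConvexPoly(msk,proj(mt,[[*gw(x,y),60] for x,y in((90,120),(90,-120),(-90,-120),(-90,120))]).astype(int),1)
d=((b.max(2)<70)&(msk>0)).astype(np.uint8); n,l,s,c=cv2.connectedComponentsWithStats(d)
for i in range(1,n):
    if s[i,4]>15: print(s[i],np.round(c[i]),np.round(wg(*unproj(mt,[c[i]],84)[0][:2])))
```

```text
[[145. 532.]
 [553. 533.]
 [ 65. 626.]
 [632. 626.]
 [238. 206.]
 [230. 281.]]
[579.66313126  36.48688563 429.32375334] [-2.89382147e-01 -1.66143157e-04 -1.36620351e-01] [569.16980649 -36.19676972 260.05189778]
FL [array([-42.,  60.]), array([-40.,  57.]), array([-39.,  55.]), array([-37.,  53.])]
FM [array([-41.,  14.]), array([-40.,  13.]), array([-38.,  13.]), array([-37.,  12.])]
st [array([-51., -11.]), array([-49., -11.]), array([-47., -11.]), array([-46., -10.])]
st2 [array([-33.,  -9.]), array([-32.,  -9.]), array([-31.,  -9.]), array([-30.,  -9.])]
B1 [array([29., -5.]), array([28., -5.]), array([27., -4.]), array([26., -4.])]
BRa [array([ 45., -47.]), array([ 43., -46.]), array([ 41., -44.]), array([ 40., -42.])]
BRb [array([ 49., -67.]), array([ 48., -65.]), array([ 46., -62.]), array([ 44., -60.])]
BL [array([42., 80.]), array([41., 78.]), array([39., 75.]), array([38., 72.])]
rimL [array([-118., -141.]), array([-114., -136.]), array([-110., -131.]), array([-106., -126.])]
rimR [array([ 118., -141.]), array([ 114., -136.]), array([ 110., -131.]), array([ 106., -126.])]
[ 143  163   72   63 2106] [172. 189.] [21. 27.]
[169 208   8   5  28] [172. 210.] [-36.  15.]
```

Run:
```python
from h import *
o=down(GY+np.pi/2)
a=gw(-41,14)
bot.grip(0.6,30); I=[]
bot.movel([*a,150],o,250); I.append(cap("wrist")[0]); bot.movel([*a,110],o,100); I.append(cap("wrist")[0])
print(bot.movel([*a,62],o,60,threshold=6)); st();I.append(cap("wrist")[0])
for g in(.45,.35,.25,.15): bot.grip(g,30); s=st()
I.append(cap("wrist")[0])
L=np.array([min(255,int(255*(i/255)**.45)) for i in range(256)],np.uint8)
f=[cv2.resize(cv2.LUT(i,L),(400,300),interpolation=cv2.INTER_AREA) for i in I]
cv2.imwrite('pics/mont.png',np.vstack([np.hstack(f[:2]),np.hstack(f[2:])]))
m=imaging.camera_model("wrist"); p=bot.get_state()["tcp_pos"]; print(proj(m,[p,[p[0],p[1],84]]))
```

```text
False
t 61.5 tcp [541.   57.5  62.2] [ 3.141 -0.     1.434] open 0.604 gf 0.0 F [0.6 0.4 0.4]
t 61.9 tcp [540.9  57.5  62.3] [ 3.141 -0.     1.434] open 0.449 gf 0.0 F [-0.   0.3  0.1]
t 62.1 tcp [540.7  57.6  62. ] [3.142 0.    1.434] open 0.349 gf 0.0 F [-0.3  0.2  0. ]
t 62.4 tcp [540.7  57.6  62. ] [-3.142  0.     1.434] open 0.249 gf 0.0 F [-0.2 -0.4 -1. ]
t 62.6 tcp [540.7  57.6  62. ] [-3.142  0.     1.434] open 0.153 gf 0.0 F [ 0.2 -0.9  1.5]
[[253.60836308 238.45564027]
 [253.48636806 256.83092011]]
```

View pics/mont.png

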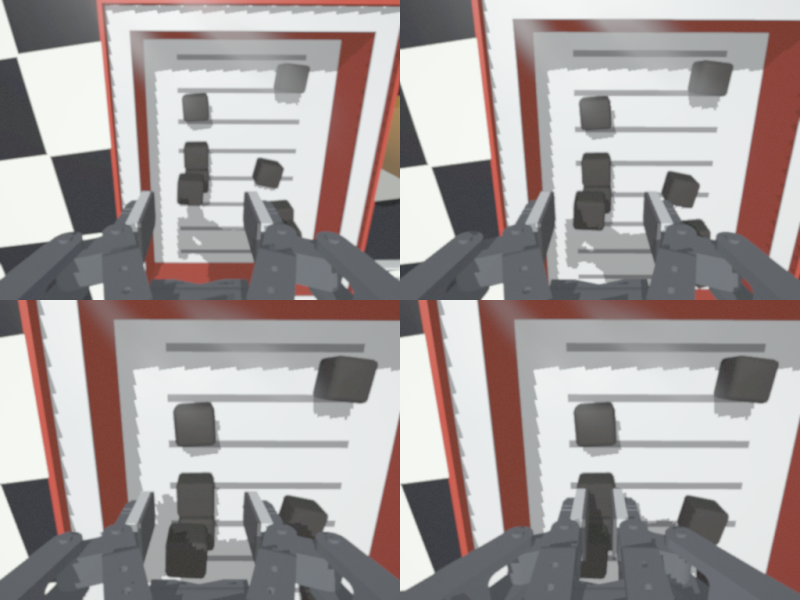

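Run:
```python
from h import *
o=down(GY+np.pi/2)
bot.movel([*gw(-41,14),150],o,200); bot.grip(0.0)
b=gw(-45,-82); bot.movel([*b,90],o,200)
print(bot.movel([*b,32],o,30,threshold=4)); s=st()
bot.movel([*b,110],o,150); st()
```

```text
True
t 66.0 tcp [523.6 -37.   33.7] [-3.141 -0.     1.434] open 0.001 gf 2.5 F [-0.3 -0.4  5.2]
t 66.6 tcp [523.1 -36.9 109.4] [-3.141 -0.     1.434] open 0.0 gf 0.0 F [ 0.6  0.2 -0. ]
```

Run:
```python
from h import *
o=down(GY+np.pi/2)
a=gw(-41,14); b=gw(-42,-75)
bot.grip(0.55,35)
bot.movel([*a,110],o,250); print(bot.movel([*a,42],o,60,threshold=5)); st()
bot.grip(0.0,35); s=st()
if s['opening']>.1:
    bot.movel([*a,110],o,120); st()
    bot.movel([*b,110],o,150); print(bot.movel([*b,39],o,50,threshold=3)); st()
    bot.grip(0.5); bot.movel([*b,110],o,200)
else: bot.grip(.55); bot.movel([*a,110],o,200)
w=gw(0,-75); bot.movel([*w,260],o,200); bot.grip(1.0)
im,m=cap("wrist","w11.png"); s=st()
for name in ["w11.png"]:
    g=im.max(2); msk=np.zeros(g.shape,np.uint8); cv2.fillConvexPoly(msk,proj(m,[[*gw(x,y),60] for x,y in((88,118),(88,-118),(-88,-118),(-88,118))]).astype(np.int32),1)
    d=((g<95)&(msk>0)).astype(np.uint8); d=cv2.morphologyEx(d,cv2.MORPH_OPEN,np.ones((7,7))); n,l,ss,c=cv2.connectedComponentsWithStats(d)
    for i in range(1,n):
        if ss[i,4]>60: print(ss[i],np.round(wg(*unproj(m,[c[i]],84)[0][:2])))
```

```text
False
t 69.0 tcp [541.1  57.6  42.4] [ 3.141 -0.     1.434] open 0.546 gf 0.0 F [0.4 0.1 0.3]
t 69.3 tcp [541.2  57.6  42.5] [ 3.14  -0.     1.434] open 0.274 gf 34.7 F [-0.3  1.   4.6]
t 70.0 tcp [540.2  57.6 109.4] [-3.141  0.     1.434] open 0.271 gf 34.3 F [ 0.   0.6 -0.6]
True
t 72.0 tcp [527.2 -30.4  42.5] [-3.141 -0.     1.434] open 0.268 gf 35.0 F [-0.7  0.4  5.8]
t 74.3 tcp [569.1 -36.2 260. ] [ 3.142 -0.     1.434] open 1.002 gf 0.0 F [ 0.2 -0.3  0.5]
[288   0  26  20 469] [43. 76.]
[197  16  29  38 912] [-40.  55.]
[270  89  26  27 611] [28. -6.]
[191  97  36  26 861] [-45. -13.]
[ 286  135   29   50 1144] [ 48. -63.]
[204 158  25  26 592] [-40. -75.]
```

Run:
```python
from h import *
o=down(GY+np.pi/2); bot.grip(0.0)
for x,y in((47,-66),(44,-46),(-48,-12)):
    b=gw(x,y); bot.movel([*b,105],o,250); r=bot.movel([*b,60],o,35,threshold=2.5); z=bot.get_state()['tcp_pos'][2]; print(x,y,r,'top z',z+26.3); bot.movel([*b,105],o,200)
bot.grip(1.0); st()
```

```text
47 -66 True top z 108.04830224448816
44 -46 True top z 107.9928817197095
-48 -12 True top z 108.01773436665435
t 80.5 tcp [530.2  32.7 105. ] [3.142 0.    1.434] open 1.005 gf 0.0 F [ 0.5  0.  -0.9]
```

```bash
cat >> h.py <<'E'
def bar(im,m,z,near):
    hsv=cv2.cvtColor(im,cv2.COLOR_BGR2HSV); k=cv2.inRange(hsv,(5,90,90),(25,255,255)); k=cv2.morphologyEx(k,cv2.MORPH_OPEN,np.ones((3,3)))
    n,l,s,c=cv2.connectedComponentsWithStats(k); out=[]
    for i in range(1,n):
        if s[i,4]>150:
            (cx,cy),wh,a=cv2.minAreaRect(np.argwhere(l==i)[:,::-1].astype(np.float32)); bp=cv2.boxPoints(((cx,cy),wh,a)); W=unproj(m,bp,z)[:,:2]
            e1=W[1]-W[0];e2=W[2]-W[1]; e=e1 if np.linalg.norm(e1)>np.linalg.norm(e2) else e2
            e=e*np.sign(e[1]); out.append((W.mean(0),np.arctan2(-e[0],e[1]),np.linalg.norm(e1),np.linalg.norm(e2),s[i].tolist()))
    return sorted(out,key=lambda q:np.linalg.norm(q[0]-near))
E
python3 - <<'E'
from h import *
bot.movel([564,200,260],None,300)
bot.movel([564,303,260],None,200)
im,m=cap("wrist",'w12.png')
for b in bar(im,m,59,np.array([563,368]))[:3]: print(b)
st()
E
```

```text
(array([571.50402054, 414.92349915]), np.float64(-0.14941931931635774), np.float64(87.62070076240956), np.float64(12.71975497564977), [240, 8, 14, 94, 1162])
(array([780.19234167, 166.89456968]), np.float64(0.7141236768652416), np.float64(106.94661953703829), np.float64(152.4269872812965), [390, 200, 114, 101, 8567])
t 82.1 tcp [564.  301.5 259.6] [-3.141e+00  1.000e-03  1.432e+00] open 0.998 gf 0.0 F [0.6 0.1 0.9]
```

Run:
```python
from h import *
bot.movel([570,348,260],None,200); 
im,m=cap("wrist",'w13.png'); b=bar(im,m,59,np.array([571,415]))[0]; print(b)
bot.movel([570,348,180],None,200); 
im,m=cap("wrist",'w14.png'); b=bar(im,m,59,np.array([571,415]))[0]; print(b)
c,yaw=b[0],b[1]; o=down(yaw+np.pi/2)
bot.movel([*c,110],o,200); 
bot.movel([*c,6],o,80,threshold=10); s=st()
bot.grip(0.0,110); st()
np.save('gr.npy',[*c,yaw])
bot.movel([*s['tcp_pos'][:2],180],None,120); st()
```

```text
(array([571.05839717, 415.58987144]), np.float64(-0.13929425437570758), np.float64(12.203549481700112), np.float64(89.28639079915831), [240, 57, 13, 89, 1088])
(array([571.50010311, 416.22875794]), np.float64(-0.12540008624998794), np.float64(12.997609759639259), np.float64(89.5340562793266), [235, 45, 18, 113, 1761])
t 85.2 tcp [572.  416.6   6.7] [ 3.141e+00 -1.000e-03  1.445e+00] open 1.004 gf 0.0 F [-0.4 -0.5 -0.7]
t 85.9 tcp [571.5 416.3   6.3] [-3.142 -0.     1.445] open 0.143 gf 108.2 F [-0.8 -0.7  3. ]
t 87.5 tcp [571.5 416.2 178.9] [-3.140e+00  1.000e-03  1.445e+00] open 0.145 gf 107.3 F [-0.4  0.6 -4.6]
```

Run:
```python
from h import *
o=down(GY+np.pi/2); q=[578.8,38.8]
bot.movel([571.5,416.2,190],None,150); bot.movel([*q,190],o,220); st()
bot.movel([*q,135],o,120); s=st()
r=bot.movel([*q,112],o,30,threshold=6); s=st(); print(r,wg(*s['tcp_pos'][:2]))
```

```text
t 89.6 tcp [578.7  39.7 190. ] [-3.141 -0.     1.435] open 0.137 gf 107.4 F [ 0.3  0.4 -4.2]
t 90.2 tcp [579.1  39.1 135.3] [ 3.141 -0.     1.434] open 0.14 gf 107.4 F [-0.3 -0.7 -4.4]
t 90.8 tcp [578.7  38.8 116.3] [-3.141  0.     1.434] open 0.145 gf 108.8 F [-0.2  1.   4.3]
True [-0.82323248  0.55964125]
```

Run:
```python
from h import *
o=down(GY+np.pi/2)
bot.grip(1.0); bot.movel([578.8,38.8,200],None,200)
w=gw(-48,-169-65); bot.movel([*w,230],o,300); bot.grip(0.55,40)
im,m=cap("wrist",'w15.png'); k=gw(-48,-166)
for b in bar(im,m,124,k)[:2]: print(wg(*b[0]),b[1:])
print(wg(*bar(im,m,169,G)[0][0]),bar(im,m,169,G)[0][1:])
st()
```

```text
[ -48.65323632 -166.78239374] (np.float64(-0.12625592132710237), np.float64(20.042748916705513), np.float64(37.21851714045926), [240, 81, 27, 50, 1251])
[ -48.45675634 -165.69050942] (np.float64(-0.12625592132710112), np.float64(16.76649004146067), np.float64(31.134646229755585), [240, 81, 27, 50, 1251])
t 93.5 tcp [ 500.  -186.8  230. ] [ 3.142 -0.     1.434] open 0.552 gf 0.0 F [-0.9 -0.9 -0.5]
```

Run:
```python
from h import *
o=down(GY+np.pi/2); t0=-np.arcsin(48.5/75); ky=-169
P=lambda t,dz=0:[*gw(75*np.sin(t),ky),62+75*np.cos(t)-38+dz]
bot.movel(P(t0,80),o,250); print(bot.movel(P(t0),o,100,threshold=8)); st()
bot.grip(0.0,40); s=st(); print(wg(*s['tcp_pos'][:2]))
for t in np.linspace(t0,0,6)[1:]: bot.movel(P(t),o,60)
s=st(); print(wg(*s['tcp_pos'][:2]))
bot.grip(0.55); bot.movel(P(0,90),o,200); w=gw(0,-169-65); bot.movel([*w,240],o,200)
im,m=cap("wrist",'w16.png')
for b in bar(im,m,147,gw(0,-166))[:2]: print(wg(*b[0]),b[1:])
st()
```

```text
False
t 95.0 tcp [ 508.8 -123.    81.9] [3.14  0.    1.434] open 0.548 gf 0.0 F [-0.2  0.4  0.6]
t 95.4 tcp [ 507.6 -122.8   81.9] [-3.141e+00  1.000e-03  1.434e+00] open 0.238 gf 39.1 F [-3.7  0.   5.4]
[ -49.13864808 -169.19663033]
t 97.0 tcp [ 553.6 -128.8   99. ] [-3.136  0.     1.434] open 0.242 gf 41.5 F [-8.   0.6  6.8]
[  -2.80503274 -168.90553824]
[  -1.89068511 -167.09110567] (np.float64(-0.12768905889842913), np.float64(19.746015367878893), np.float64(35.33051649063532), [239, 82, 28, 50, 1338])
t 98.6 tcp [ 546.6 -192.6  238.3] [-3.139e+00 -1.000e-03  1.434e+00] open 0.549 gf 0.0 F [-0.   0.3  0.5]
```

Run:
```python
from h import *
o=down(GY+np.pi/2); bot.grip(1.0)
bot.movel([*gw(0,-65),330],o,300); im,m=cap("wrist",'w17.png')
for b in bar(im,m,169,G)[:2]: print('grate',wg(*b[0]),b[1]-GY,b[2:])
bot.move_ptp([545,-490,330],down(0.072+np.pi/2)); im,m=cap("wrist",'w18.png')
hsv=cv2.cvtColor(im,cv2.COLOR_BGR2HSV); k=cv2.inRange(hsv,(3,80,35),(20,255,130)); n,l,s,c=cv2.connectedComponentsWithStats(k)
T=np.array([544.6,-424]);R=Rn.from_euler('z',.072).as_matrix()[:2,:2]
for i in range(1,n):
    if s[i,4]>150: print('handle?',s[i],unproj(m,[c[i]],99)[0],'in tray',(unproj(m,[c[i]],99)[0][:2]-T)@R)
st()
```

```text
grate [-0.42213117  0.17317092] 0.00553268416279426 (np.float64(12.654599749956411), np.float64(87.98924455540053), [247, 55, 15, 98, 1318])
grate [  -2.07622415 -152.39410318] 0.005629717368804743 (np.float64(17.925890044141926), np.float64(35.211740319313606), [244, 238, 18, 31, 485])
handle? [261  78  11  54 511] [ 554.72923292 -421.64231696   99.        ] in tray [10.27259584  1.62289975]
handle? [  0 301  75  27 732] [ 243.25453369 -721.51356477   99.        ] in tray [-321.96718996 -275.06461036]
handle? [ 136  310  134   68 2048] [ 497.90870224 -736.74350616   99.        ] in tray [ -69.06840853 -308.57435551]
t 101.6 tcp [ 545.9 -488.7  330.5] [3.141 0.    1.645] open 0.999 gf 0.0 F [0.2 0.3 0. ]
```

```bash
python3 -c "
from h import *
print(bot.sign_off()); st()"
```

```text
the job is handed in; nothing more can be done
None
the job is handed in; nothing more can be done
```

The job is handed in at about 102 s, no verdict was returned, and by my last camera and touch checks everything is in place: all nine cubes are in the bed with at least one in each part (one moved by hand to the front right, two pairs stacked just below the grate), the grate lies in its recess, the empty shaker stands centred on its tray, and the lever is within about 0.04 rad of straight up.

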